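# Call the stockroom and hold up the full sample jar

## Robot

A 6-joint arm with a two-finger parallel gripper is mounted at the origin on the work surface. World frame = base frame: x ahead of the robot, y to its left, z up, the work surface at z = 0. Lengths are in mm, angles in rad, forces in N, time in s.
With the tool pointing down it reaches from about 275 to 725 mm from the base axis. Payload 15.9 kg.
Tool frame: the origin (TCP) lies at the very end of the fingers, on their centre line; the grasp point (between the pads) lies 19 mm behind it; x points along the fingers, z is the direction in which the jaws open and shut, and the axes are right-handed (so a half turn about x gives the same grasp; the last joint's range is limited). The gripper opens to 85 mm and grips with 20 to 120 N. Pads are 22 mm wide; open, the fingers measure 114 mm over their backs; the gripper's body (76 mm by 85 mm) begins 54 mm behind the grasp point. The pads swing forward as they close: fully open they stand 13 mm farther back than shut.
Start: joints at [0, 0.213, -0.034, 1.323, 0, 1.571], TCP at [499.985, -0, 231.306] pointing down, gripper open.
Joint ranges: [-2.98, 2.98], [-0.74, 1.72], [-1.14, 1.35], [-2.1, 2.04], [-1.57, 1.44], [-3.14, 3.14]. Speed limits (rad/s): [1.89, 1.89, 2.39, 2.57, 3.14, 3.14].

## Interface

Orientations are given as a rotation vector (axis times angle).
In Python, from station import observe, viewer, job, nets gives the robot as it stands.
- The arm moves only by the tool carry_out, never from a script. Its arguments are lists of equal length, an entry for each row: "offset": the shift along the world's x, y, z scaled (see below), a list of three; "dr": the turn, a rotation vector about the world's x, y, z scaled (see below), a list of three. A call has 1 to 10 rows; each row shifts and turns the commanded pose from where the row before left it; what a row does not reach is not made up. The controller multiplies each number of a shift by 0.5 m and each number of a turn by pi/4 rad. A row lasts 1/12 s, in which the tool goes at most 41.7 mm and 7.16 degrees, less where a joint would pass 70% of its speed; a pose out of reach is approached as far as the arm can. A call with a number of a shift or a turn outside -1 to 1 is refused whole. A call with a gripper value outside its range is refused whole. "claw" is the opening, from 0 (shut) to 1 (fully open), set as the call begins (left out, the last holds). The fingers move at their own pace and stop on an object; the grip force is fixed at half the most. Time passes only in rows, so rows that do not move let the fingers close. It gives the time, the measured TCP pose, the force and the opening at its end, in the units of the state.
- observe(): the state, without advancing time (a new reading comes with each control period).
- viewer.camera(name): name is "scene" or "side" or "wrist"; returns a dict with "pixels" (400x640x3 uint8, red, green, blue), "fx", "fy", "cx", "cy" (pixels), "dist_coeffs" ([k1, k2, p1, p2, k3] as OpenCV has them; the pictures are not rectified), "cam_to_world" (4x4, takes a point from camera to world coordinates); the wrist camera has in their place "tool_from_camera" (4x4, takes a point from camera to tool coordinates, whose origin is the TCP and whose axes are the tool frame's). Camera axes: x right, y down, z forward; pixel columns grow to the right and rows downward; lengths in mm; the calibration is good to about 2 mm. A picture is of the moment at which its call begins: read the wrist's pose just before it. There is no depth.
- job.finish_job(): hands the job in, once; it reports no verdict.
Trained networks look in a picture, given as the dict that the camera call returned (one of the last four; its "shot" number tells which), for a name from the list of things; names that differ only in an ending like _2 or _b are one class to them, and where a whole thing is asked for, a point or a joint stands for the part that bears it (a point fixed in the world has none). Each returns a list of dicts, best first, with "score" (0 to 1); they miss things now and then, are a little off and sometimes report something else, mostly with a low value. They report only what shows in the picture. A call takes as long as a camera call. They do not tell look-alikes from the thing itself.
- nets.silhouettes(target, picture): "mask" (400x640 bool, what is visible of it) and "at" ([column, row] in pixels, amid what is visible of it).
The state is a dict: "time_s": time; "joint_positions": joint angles; "qvel": joint speeds; "joint_efforts": joint torques, N m; "tcp_pos": TCP position; "eef_rot": TCP orientation; "ft_force": force on the tool from outside, world axes, zero at the start; "ft_torque": the same for the moment, N m; "gripper_width": opening from 0.0 (shut) to 1.0 (fully open).
Only numpy, scipy, OpenCV 4.12 (cv2) and the standard library are available. Lean on these libraries where they do the work, as an engineer would, in place of code of your own. Each camera call takes 0.05 s, during which the arm holds its last target.

## Task

Call the stockroom runner by pressing the round call push fully down and letting it spring back up; then lift each of the three identical closed white jars in turn a few centimetres clear of the bench to feel its weight, setting it gently back upright where it stood before you lift the next. Finish with the heaviest jar held up still and upright in the gripper, its underside at least 15 cm above the bench with nothing else supporting it, for the runner to take: the program ends while still holding it. Leave the other two jars standing where they were, tip no jar over, and leave the other things on the bench where they are.

Things in the scene. Friction and masses are not known exactly. Their poses are not given: they have to be found in the camera images.
- jar_a_mid (a point): one of three identical closed white jars, upright on the bench: body 54 mm diameter, 56 mm high; lid 44 mm diameter, 14 mm high; 70 mm over all. The point is its centre, 35 mm above its underside; z is its axis. One jar is full (430-570 g), two part-used (160-250 g); which is which varies. A solid filling is sealed inside (fill_p full, fill_q, fill_r; poses not given). 40 N of grip is safe
- jar_b_mid (a point): one of three identical closed white jars, upright on the bench: body 54 mm diameter, 56 mm high; lid 44 mm diameter, 14 mm high; 70 mm over all. The point is its centre, 35 mm above its underside; z is its axis. One jar is full (430-570 g), two part-used (160-250 g); which is which varies. A solid filling is sealed inside (fill_p full, fill_q, fill_r; poses not given). 40 N of grip is safe
- jar_c_mid (a point): one of three identical closed white jars, upright on the bench: body 54 mm diameter, 56 mm high; lid 44 mm diameter, 14 mm high; 70 mm over all. The point is its centre, 35 mm above its underside; z is its axis. One jar is full (430-570 g), two part-used (160-250 g); which is which varies. A solid filling is sealed inside (fill_p full, fill_q, fill_r; poses not given). 40 N of grip is safe
- call_push (a joint): travel of the call push's grey cap: 0 m released, 0.006 m fully down; the spring takes 5 N when fully down and brings it back up
- call_push_top (a point): centre of the top face of the round grey cap (32 mm diameter) of the call push, a push button in a white housing fixed on the bench; it is pressed straight down (world -z) by 6 mm. The point moves with the cap
- beaker_near: open frosted plastic beaker, 66 mm diameter at the rim, 70 mm high, standing on the bench; bystander. Origin at the centre of its underside
- beaker_far: open frosted plastic beaker, 66 mm diameter at the rim, 70 mm high, standing on the bench; bystander. Origin at the centre of its underside
- vial: small closed amber vial, 28 mm diameter, 45 mm high; bystander. Origin at the centre of its underside
- wash_bottle: tall closed white bottle, 60 mm diameter, 130 mm high, towards the back; bystander. Origin at the centre of its underside
- spatula: spatula 180 mm long lying on the bench along its own x axis; bystander. Origin on its underside, near its middle
Things that resemble listed ones, but are neither listed nor needed, are in the scene too. Leave any blue or orange look-alike of the part that bears jar_b_mid alone.

How it is judged:
By the outcome, as a careful person would: the job done as asked, in the order asked, and still so for the second after the job is handed in, while the arm keeps its last pose, push and grip.
It also fails if it takes over 72 s, if anything falls off the work surface, if the arm or the gripper's body presses on something with over 40 N, if the wrist force passes 120 N, or if a joint passes its speed limit or range.

## Working session

There is one attempt and no reset: what is moved stays moved. The work goes in short steps, Python scripts to look and compute and a tool call to move; the robot and the scene stay as the last step left them, time stands still between calls to the robot, and variables do not carry over. Pictures are saved under pics/ and viewed, and the job is handed in when it is done.

Besides the shell and the picture viewer there is one more tool, called after "Call:" by a JSON object that holds its "fn" and its "kwargs". carry_out: Moves the arm, as the interface text tells. Its arguments: {"type":"object","properties":{"offset":{"type":"array","items":{"type":"array","items":{"type":"number","minimum":-1,"maximum":1}}},"dr":{"type":"array","items":{"type":"array","items":{"type":"number","minimum":-1,"maximum":1}}},"claw":{"type":"number"}},"required":["offset","dr"]}

```bash
mkdir -p pics; ls; cat > h.py <<'E'
import numpy as np, cv2
from station import observe, viewer, job, nets
def save(p,n): cv2.imwrite('pics/'+n,cv2.cvtColor(p['pixels'],cv2.COLOR_RGB2BGR))
def K(p): return np.array([[p['fx'],0,p['cx']],[0,p['fy'],p['cy']],[0,0,1.]])
def onplane(p,uv,z,T=None):
    T=np.array(p['cam_to_world']) if T is None else T
    n=cv2.undistortPoints(np.array([[uv]],float),K(p),np.array(p['dist_coeffs'],float))[0,0]
    d=T[:3,:3]@np.array([n[0],n[1],1]); o=T[:3,3]
    return o+d*(z-o[2])/d[2]
def proj(p,X,T=None):
    T=np.array(p['cam_to_world']) if T is None else T
    W=np.linalg.inv(T)
    return cv2.projectPoints(np.array(X,float).reshape(-1,1,3),cv2.Rodrigues(W[:3,:3])[0],W[:3,3],K(p),np.array(p['dist_coeffs'],float))[0][:,0]
def wristT(p,s):
    T=np.eye(4);T[:3,:3]=cv2.Rodrigues(np.array(s['eef_rot'],float))[0];T[:3,3]=s['tcp_pos']
    return T@np.array(p['tool_from_camera'])
E
python3 - <<'E'
from h import *
s=observe();print(s)
for c in ['scene','side','wrist']:
    p=viewer.camera(c);save(p,c+'0.png')
    if c!='wrist':print(c,np.round(p['cam_to_world'],2).tolist(),p['fx'])
    for t in ['jar_a_mid','call_push','call_push_top','vial','beaker_near','wash_bottle','spatula']:
        try:
            for d in nets.silhouettes(t,p):
                m=d['mask'];ys,xs=np.where(m)
                print(c,t,round(d['score'],2),np.round(d['at']),xs.min(),xs.max(),ys.min(),ys.max())
        except Exception as e: print(c,t,e)
E
```

```text
pics
{'time_s': 0.0, 'joint_positions': array([ 2.70644851e-06,  2.13335460e-01, -3.50166238e-02,  1.32347625e+00,
        3.01949616e-05,  1.57080049e+00]), 'qvel': array([ 7.80304967e-04,  2.73625017e-04, -8.05243258e-06,  9.67142066e-04,
       -3.08568890e-04, -8.28454261e-04]), 'joint_efforts': array([-1.43474466e-03, -6.86183596e+01,  4.87125492e+01,  1.75234705e-02,
       -1.83502889e-04, -7.31988712e-05]), 'tcp_pos': array([4.99690262e+02, 1.08819158e-02, 2.30843346e+02]), 'eef_rot': array([2.48696598e-05, 1.57182833e+00, 2.25615925e-05]), 'ft_force': array([-0.42969753,  1.52809089,  0.4700201 ]), 'ft_torque': array([-0.00400962, -0.01225417,  0.01849442]), 'gripper_width': 1.0013450166860978}
scene [[-0.28, 0.54, -0.8, 1244.57], [0.96, 0.15, -0.24, 226.47], [-0.01, -0.83, -0.56, 542.5], [0.0, 0.0, 0.0, 1.0]] 397.5422766807911
scene jar_a_mid 0.73 [198. 174.] 183 208 159 191
scene jar_a_mid 0.39 [426. 212.] 412 440 191 228
scene call_push 0.69 [291. 187.] 283 295 183 192
scene call_push_top 0.58 [396. 240.] 378 412 219 265
scene call_push_top 0.43 [292. 186.] 283 295 183 19
[... 498 characters left out ...]
6.] 283 323 319 376
side call_push 0.54 [274. 249.] 263 280 243 257
side call_push_top 0.57 [270. 251.] 264 280 243 257
side vial 0.65 [322. 269.] 315 330 256 284
side beaker_near 0.56 [230. 199.] 215 245 178 219
side wash_bottle 0.62 [425. 239.] 403 439 198 268
side spatula 0.67 [413. 296.] 393 439 268 348
wrist jar_a_mid 0.23 [376. 295.] 361 391 276 316
wrist call_push 0.86 [300. 232.] 287 314 218 248
wrist call_push_top 0.87 [301. 232.] 286 313 218 247
wrist vial 0.7 [376. 296.] 361 389 278 316
wrist beaker_near 0.7 [213.  82.] 170 253 44 123
wrist beaker_near 0.67 [301. 231.] 286 314 218 247
wrist wash_bottle 0.64 [552. 286.] 503 616 241 338
wrist spatula 0.66 [509. 301.] 486 531 281 316
```

View pics/scene0.png

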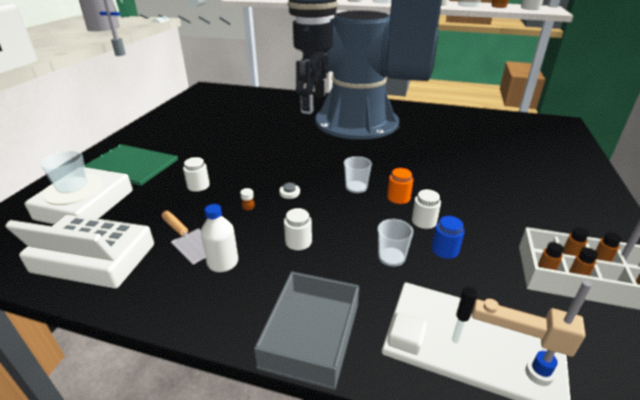

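View pics/side0.png

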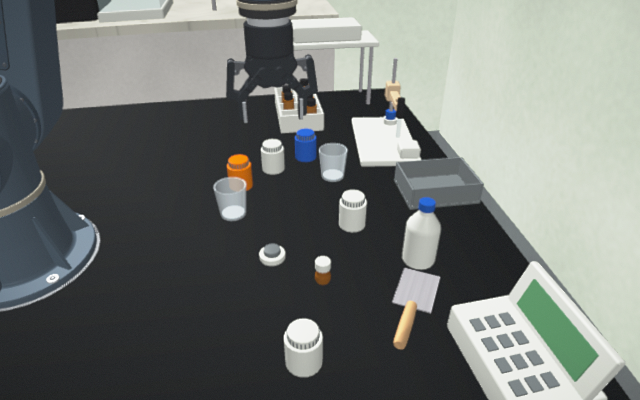

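View pics/wrist0.png

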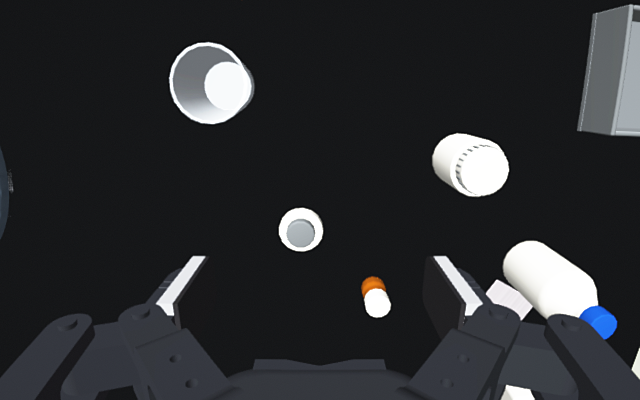

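Three white jars stand at scene (196,174), (297,229) and (426,209), which are side (303,347), (353,211) and (272,157). The orange jar at scene (401,186) and the blue jar at (448,238) are look-alikes, and the wash bottle (219,240), beakers (357,174) and (394,242) and vial (247,198) could also be mistaken for jars. The push is at scene (290,190), side (272,254), wrist (301,230). Next I fit the positions.

```bash
cat > fit.py <<'E'
from h import *
from scipy.optimize import least_squares
a=np.linspace(0,2*np.pi,40,endpoint=False)
def pts(x,y,prof): return np.concatenate([np.c_[x+r*np.cos(a),y+r*np.sin(a),0*a+z] for r,z in prof])
JAR=[(27,0),(27,28),(27,54),(22,56),(22,70)]
def hullmask(p,X,T=None):
    uv=proj(p,X,T);m=np.zeros((400,640),np.uint8)
    cv2.fillConvexPoly(m,cv2.convexHull(np.round(uv*16).astype(np.int32)),1,shift=4);return m
def whitecomp(p,uv,lo=85):
    im=p['pixels'].astype(int);m=((im.min(2)>lo)).astype(np.uint8)
    n,l=cv2.connectedComponents(m)
    k=l[uv[1],uv[0]];return (l==k) if k else None
def bbfit(views,prof,x0):
    # views: (p,mask,T)
    def f(v):
        r=[]
        for p,m,T in views:
            uv=proj(p,pts(v[0],v[1],prof),T);ys,xs=np.where(m)
            r+=[uv[:,0].min()-xs.min()+.5,uv[:,0].max()-xs.max()-.5,uv[:,1].min()-ys.min()+.5,uv[:,1].max()-ys.max()-.5]
        return np.array(r)
    s=least_squares(f,x0,loss='soft_l1');return s.x,f(s.x)
E
python3 - <<'E'
from fit import *
s=observe()
P={c:viewer.camera(c) for c in['scene','side','wrist']}
TW=wristT(P['wrist'],s)
J=[((196,174),(303,347)),((297,229),(353,211)),((426,209),(272,157))]
for a_,b_ in J:
    ms=[(P['scene'],whitecomp(P['scene'],a_),None),(P['side'],whitecomp(P['side'],b_),None)]
    x0=onplane(P['side'],b_,35)[:2]
    for v in ms: print([(x.min(),x.max()) for x in np.where(v[1])],v[1].sum(),end=' ')
    print(x0,onplane(P['scene'],a_,35)[:2])
    for v in (ms,ms[:1],ms[1:]): 
        x,r=bbfit(v,JAR,x0);print('  ',x.round(1),r.round(1))
print('push',onplane(P['scene'],(290,187),20),onplane(P['side'],(272,250),20),onplane(P['wrist'],(301,234),20,TW), onplane(P['wrist'],(301,229),0,TW))
for n,u,v in[('bk1',(357,188),(232,212)),('bk2',(393,260),(332,174)),('vial',(247,206),(323,278)),('orange',(401,196),(240,183)),('blue',(448,250),(305,155)),('wash',(222,262),(420,260))]:
    print(n,onplane(P['scene'],u,3)[:2].round(),onplane(P['side'],v,3)[:2].round())
big=np.hstack([cv2.resize(P['scene']['pixels'][140:280,160:460],None,fx=2.6,fy=2.6)])
cv2.imwrite('pics/crop1.png',big[:,:,::-1])
E
```

```text
[(np.int64(157), np.int64(191)), (np.int64(183), np.int64(209))] 746 [(np.int64(318), np.int64(377)), (np.int64(283), np.int64(322))] 1998 [ 507.91560954 -310.54793788] [ 510.89736738 -306.60954586]
   [ 507.9 -309.2] [ 0.7 -0.6  0.3 -0.7  0.7 -0.5  0.1 -0.1]
   [ 509.2 -308.6] [ 0.6 -0.7  0.6 -0.4]
   [ 507.7 -309.2] [ 0.6 -0.6  0.1 -0.1]
[(np.int64(208), np.int64(250)), (np.int64(283), np.int64(312))] 1053 [(np.int64(189), np.int64(232)), (np.int64(338), np.int64(366))] 1076 [646.80523651   2.49973941] [650.26851371   7.17458695]
   [646.3   7.3] [ 1.4 -1.3  0.1 -0.9  0.7 -0.2  0.4 -0.6]
   [647.8   7.5] [ 1.3 -1.4  0.5 -0.4]
   [645.6   6.7] [ 0.4 -0.4  0.5 -0.4]
[(np.int64(189), np.int64(228)), (np.int64(412), np.int64(441))] 940 [(np.int64(138), np.int64(174)), (np.int64(260), np.int64(284))] 774 [503.08406258 247.55890102] [509.51658305 255.06446779]
   [504.  256.1] [ 0.6 -0.7  0.2 -0.5  0.8 -0.5  0.5 -0.9]
   [504.8 256.3] [ 0.6 -0.6  0.4 -0.3]
   [503.5 254.6] [ 0.6 -0.7  0.7 -0.5]
push [483.08843401 -67.58574673  20.        ] [479.99109494 -75.09654963  20.        ] [481.39433088 -71.24271047  20.        ] [480.38017965 -73.1727931    0.        ]
bk1 [418.  86.] [406.  80.]
bk2 [654. 205.] [640. 201.]
vial [ 563. -147.] [ 563. -143.]
orange [425. 195.] [424. 194.]
blue [595. 308.] [589. 304.]
wash [ 750. -115.] [ 747. -124.]
```

View pics/crop1.png

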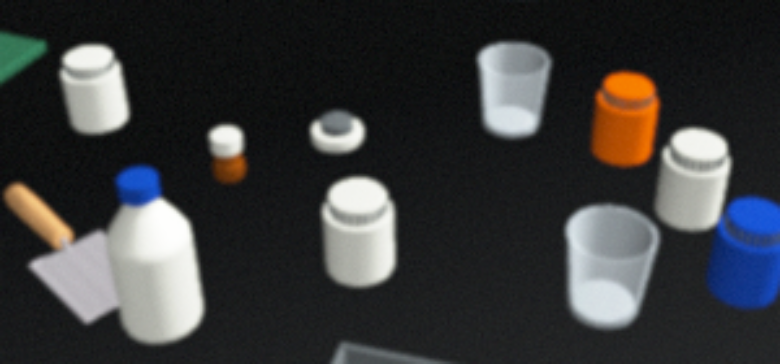

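```bash
python3 - <<'E'
from fit import *
s=observe()
P={c:viewer.camera(c) for c in['scene','side','wrist']}
TW=wristT(P['wrist'],s)
tiles=[]
for c,(u,v),h in[('scene',(290,188),16),('side',(272,252),20),('wrist',(301,231),32)]:
    cr=P[c]['pixels'][v-h:v+h,u-h:u+h];tiles.append(cv2.resize(cr,(260,260),interpolation=cv2.INTER_CUBIC))
cv2.imwrite('pics/push.png',np.hstack(tiles)[:,:,::-1])
# wrist cap grey
im=P['wrist']['pixels'].astype(int);g=im.max(2)
sub=g[205:260,275:330]
for r in range(0,55,6): print(sub[r,::4])
E
```

```text
[24 25 25 25 24 23 23 22 24 25 24 25 24 25]
[ 26  24  25  52 255 255 255 255 254 255  13  24  25  25]
[ 25  23 255 255 255 255 255 255 255 255 255  73  25  25]
[ 25  43 255 255 182 211 198 198 180 184 255 255  18  25]
[ 25 255 255 210 188 188 187 186 184 185 255 255  65  25]
[ 26 165 255 181 185 182 182 180 180 179 255 255  22  24]
[ 25  22 255 255 178 178 178 177 175 161 255 234  25  25]
[ 25  24  24 100 255 255 222 219 255 255  25  26  25  24]
[24 25 25 25 24 23 21 20 24 25 25 25 25 24]
[25 24 25 25 25 25 23 25 24 25 25 25 25 26]
```

View pics/push.png

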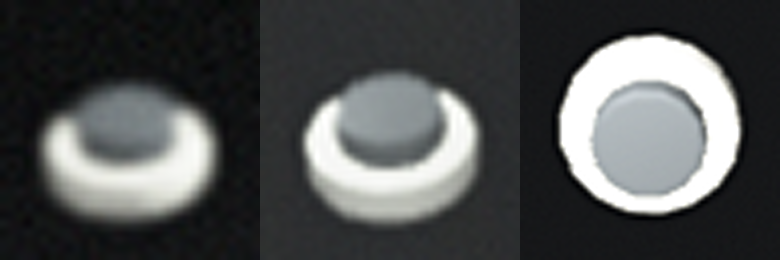

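```bash
python3 - <<'E'
from fit import *
s=observe()
P={c:viewer.camera(c) for c in['scene','side','wrist']}
TW=wristT(P['wrist'],s)
for z in (15,20,25,30,35): print(z,onplane(P['wrist'],(301,234.2),z,TW).round(1),onplane(P['side'],(272.3,248.6),z).round(1),onplane(P['scene'],(289.6,184.9),z).round(1))
E
```

```text
15 [481.1 -73.5  15. ] [481.  -65.2  15. ] [467.  -74.6  15. ]
20 [481.4 -71.5  20. ] [480.8 -71.2  20. ] [474.4 -71.7  20. ]
25 [481.7 -69.5  25. ] [480.7 -77.2  25. ] [481.7 -68.9  25. ]
30 [482.  -67.5  30. ] [480.5 -83.2  30. ] [489.1 -66.   30. ]
35 [482.2 -65.5  35. ] [480.4 -89.1  35. ] [496.5 -63.1  35. ]
```

Call:
{"fn": "carry_out", "kwargs": {"offset": [[-0.02,-0.06,-0.03],[-0.02,-0.06,-0.06],[0,-0.022,-0.06],[0,0,-0.06],[0,0,0]], "dr": [[0,0,0],[0,0,0],[0,0,0],[0,0,0],[0,0,0]], "claw": 0}}

```text
time_s: 2.07
tcp_pos: [477.4, -70.0, 123.1]
eef_rot: [0.002, 1.577, -0.0]
ft_force: [-1.3, 0.6, -0.7]
gripper_width: 0.296
```

Call:
{"fn": "carry_out", "kwargs": {"offset": [[0.008,-0.002,-0.06],[0,0,-0.06],[0,0,-0.05],[0,0,0],[0,0,0],[0,0,0]], "dr": [[0,0,0],[0,0,0],[0,0,0],[0,0,0],[0,0,0],[0,0,0]]}}

```text
time_s: 2.57
tcp_pos: [485.7, -70.6, 44.8]
eef_rot: [-0.0, 1.569, 0.0]
ft_force: [-0.0, 0.0, 0.2]
gripper_width: 0.002
```

```bash
python3 - <<'E'
from fit import *
s=observe();print(s['tcp_pos'],s['ft_force'],s['gripper_width'])
p=viewer.camera('side');q=viewer.camera('scene')
a=cv2.resize(p['pixels'][190:290,220:340],(480,400));b=cv2.resize(q['pixels'][140:210,250:330],(320,280))
c=np.zeros((400,800,3),np.uint8);c[:,:480]=a;c[:280,480:]=b
cv2.imwrite('pics/pr.png',c[:,:,::-1])
E
```

```text
[485.70105075 -70.60946587  44.75932031] [-0.0244255   0.04355764  0.18448338] 0.0022014807356588667
```

View pics/pr.png

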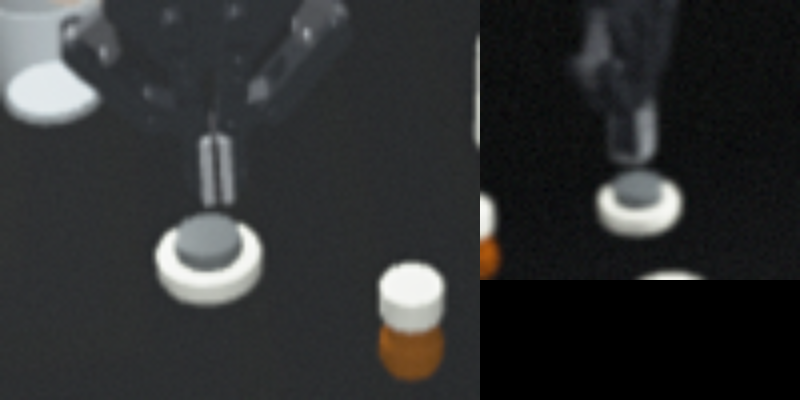

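The closed fingertips are above the cap, about 4 mm too far in +x. I correct that and go down in small steps.

Call:
{"fn": "carry_out", "kwargs": {"offset": [[-0.008,0,-0.02],[0,0,-0.01],[0,0,0],[0,0,0]], "dr": [[0,0,0],[0,0,0],[0,0,0],[0,0,0]]}}

```text
time_s: 3.0
tcp_pos: [480.7, -70.7, 28.2]
eef_rot: [-0.0, 1.57, -0.0]
ft_force: [-0.1, 0.5, -0.0]
gripper_width: 0.002
```

Call:
{"fn": "carry_out", "kwargs": {"offset": [[0,0,-0.008],[0,0,0],[0,0,0]], "dr": [[0,0,0],[0,0,0],[0,0,0]]}}

```text
time_s: 3.25
tcp_pos: [480.5, -70.7, 23.7]
eef_rot: [0.0, 1.571, -0.0]
ft_force: [0.0, 0.6, 0.4]
gripper_width: -0.004
```

Call:
{"fn": "carry_out", "kwargs": {"offset": [[0,0,-0.006],[0,0,0],[0,0,0]], "dr": [[0,0,0],[0,0,0],[0,0,0]]}}

```text
time_s: 3.5
tcp_pos: [480.6, -70.7, 20.7]
eef_rot: [0.0, 1.571, -0.0]
ft_force: [1.6, 0.1, 1.9]
gripper_width: -0.0
```

Call:
{"fn": "carry_out", "kwargs": {"offset": [[0,0,-0.004],[0,0,0],[0,0,0]], "dr": [[0,0,0],[0,0,0],[0,0,0]]}}

```text
time_s: 3.75
tcp_pos: [480.6, -70.7, 18.7]
eef_rot: [-0.0, 1.57, -0.0]
ft_force: [1.4, -0.3, 3.6]
gripper_width: -0.002
```

Call:
{"fn": "carry_out", "kwargs": {"offset": [[0,0,-0.004],[0,0,0],[0,0,0]], "dr": [[0,0,0],[0,0,0],[0,0,0]]}}

```text
time_s: 4.0
tcp_pos: [480.6, -70.7, 16.7]
eef_rot: [-0.0, 1.57, -0.0]
ft_force: [1.0, -0.2, 5.1]
gripper_width: -0.0
```

Call:
{"fn": "carry_out", "kwargs": {"offset": [[0,0,-0.002],[0,0,0],[0,0,0]], "dr": [[0,0,0],[0,0,0],[0,0,0]]}}

```text
time_s: 4.25
tcp_pos: [480.6, -70.7, 15.9]
eef_rot: [-0.0, 1.57, -0.0]
ft_force: [-1.2, 0.9, 9.6]
gripper_width: 0.002
```

Call:
{"fn": "carry_out", "kwargs": {"offset": [[0,0,-0.001],[0,0,0],[0,0,0]], "dr": [[0,0,0],[0,0,0],[0,0,0]]}}

```text
time_s: 4.5
tcp_pos: [480.7, -70.7, 15.8]
eef_rot: [-0.0, 1.57, -0.0]
ft_force: [-3.7, 0.5, 18.1]
gripper_width: 0.002
```

Call:
{"fn": "carry_out", "kwargs": {"offset": [[0,0,0.01],[0,0,0.02],[0,0,0.05],[0,0,0.05],[0,0,0.05],[0,0,0.02],[0,0,0]], "dr": [[0,0,0],[0,0,0],[0,0,0],[0,0,0],[0,0,0],[0,0,0],[0,0,0]]}}

```text
time_s: 5.08
tcp_pos: [481.6, -70.8, 117.5]
eef_rot: [-0.0, 1.567, -0.0]
ft_force: [0.2, 0.2, 0.6]
gripper_width: -0.001
```

```bash
python3 - <<'E'
from fit import *
s=observe();print(s['tcp_pos'],s['ft_force'],s['gripper_width'])
p=viewer.camera('side')
cv2.imwrite('pics/pr2.png',cv2.resize(p['pixels'][210:290,220:340],(600,400))[:,:,::-1])
E
```

```text
[481.58348019 -70.84059758 117.47489472] [0.18601342 0.20152973 0.61304058] -0.0010084384603260925
```

View pics/pr2.png

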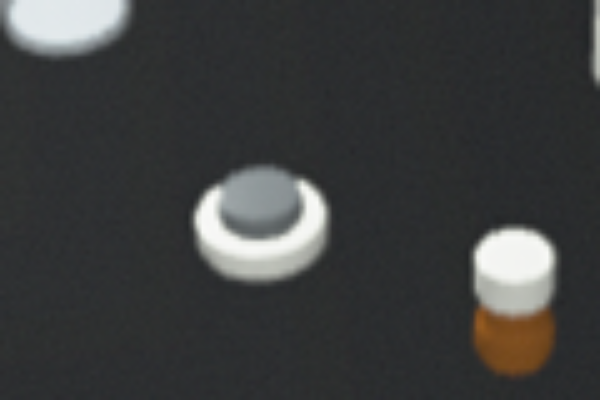

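The push gave 18 N at the bottom and about 6 mm of travel, and the cap is back up. Next is the jar at (508,-309).

Call:
{"fn": "carry_out", "kwargs": {"offset": [[0.008,-0.06,0.01],[0.008,-0.07,0.01],[0.008,-0.07,0],[0.008,-0.07,0],[0.008,-0.07,0],[0.008,-0.07,0],[0.008,-0.066,0],[0,0,0],[0,0,0],[0,0,0]], "dr": [[0,0,0],[0,0,0],[0,0,0],[0,0,0],[0,0,0],[0,0,0],[0,0,0],[0,0,0],[0,0,0],[0,0,0]], "claw": 1}}

```text
time_s: 5.97
tcp_pos: [507.7, -308.0, 123.7]
eef_rot: [0.001, 1.573, 0.001]
ft_force: [-0.1, 1.1, 0.2]
gripper_width: 1.002
```

```bash
python3 - <<'E'
from fit import *
s=observe();print(s['tcp_pos'],s['ft_force'],s['gripper_width'])
p=viewer.camera('wrist');save(p,'w1.png');T=wristT(p,s)
uv=proj(p,[[508,-309,70],[508,-309,0]],T);print(uv)
m=whitecomp(p,tuple(np.round(uv[0]).astype(int)))
ys,xs=np.where(m);print(xs.min(),xs.max(),ys.min(),ys.max(),m.sum())
print(bbfit([(p,m,T)],JAR,[508,-309]))
E
```

```text
[ 507.66520839 -307.97121428  123.6845036 ] [-0.06253037  1.1298051   0.17897615] 1.0020913530108966
[[318.35232405 222.26132626]
 [318.76735306 191.76970537]]
278 364 157 255 6558
(array([ 509.59122272, -308.36001144]), array([ 0.72057677, -0.71973319, -0.05858805,  0.00948361]))
```

View pics/w1.png

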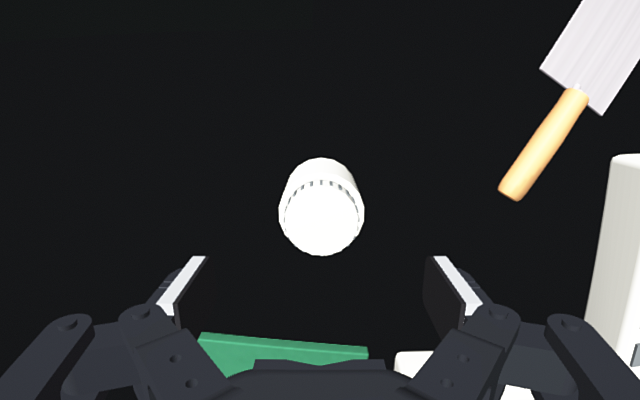

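The jar is centred between the fingers at (320,210), with clear space around it. I move down.

Call:
{"fn": "carry_out", "kwargs": {"offset": [[0.002,-0.001,-0.05],[0,0,-0.06],[0,0,-0.05],[0,0,-0.04],[0,0,-0.02],[0,0,0],[0,0,0],[0,0,0]], "dr": [[0,0,0],[0,0,0],[0,0,0],[0,0,0],[0,0,0],[0,0,0],[0,0,0],[0,0,0]]}}

```text
time_s: 6.68
tcp_pos: [510.3, -309.3, 16.6]
eef_rot: [-0.001, 1.569, -0.0]
ft_force: [0.2, -0.0, 0.1]
gripper_width: 1.007
```

Call:
{"fn": "carry_out", "kwargs": {"offset": [[0,0,0],[0,0,0],[0,0,0],[0,0,0],[0,0,0],[0,0,0]], "dr": [[0,0,0],[0,0,0],[0,0,0],[0,0,0],[0,0,0],[0,0,0]], "claw": 0.55}}

```text
time_s: 7.18
tcp_pos: [509.8, -309.5, 16.3]
eef_rot: [-0.0, 1.57, -0.001]
ft_force: [-3.3, 2.1, 12.1]
gripper_width: 0.613
```

Call:
{"fn": "carry_out", "kwargs": {"offset": [[0,0,0.004],[0,0,0.01],[0,0,0.02],[0,0,0.03],[0,0,0.02],[0,0,0.01],[0,0,0],[0,0,0],[0,0,0],[0,0,0]], "dr": [[0,0,0],[0,0,0],[0,0,0],[0,0,0],[0,0,0],[0,0,0],[0,0,0],[0,0,0],[0,0,0],[0,0,0]]}}

```text
time_s: 8.02
tcp_pos: [509.0, -308.9, 61.4]
eef_rot: [0.0, 1.572, 0.0]
ft_force: [-0.2, 0.5, -5.6]
gripper_width: 0.615
```

Call:
{"fn": "carry_out", "kwargs": {"offset": [[0,0,0],[0,0,0]], "dr": [[0,0,0],[0,0,0]]}}

```text
time_s: 8.18
tcp_pos: [509.2, -309.0, 61.7]
eef_rot: [0.0, 1.571, 0.0]
ft_force: [0.1, -0.5, -5.6]
gripper_width: 0.616
```

```bash
cat > look.py <<'E'
from fit import *
import sys
s=observe();print(s['tcp_pos'].round(1),s['ft_force'].round(2),s['gripper_width'],s['joint_efforts'].round(1))
F=[]
p=viewer.camera('side');F.append(observe()['ft_force'][2]);q=viewer.camera('scene');F.append(observe()['ft_force'][2]);print(np.round(F,2))
(u,v),(a_,b_)=[proj(c,[s['tcp_pos']+[0,0,15]])[0].astype(int) for c in(p,q)]
def cr(i,u,v,h):
    i=cv2.copyMakeBorder(i,h,h,h,h,cv2.BORDER_CONSTANT);return cv2.resize(i[v:v+2*h,u:u+2*h],(400,400),interpolation=cv2.INTER_CUBIC)
cv2.imwrite('pics/%s.png'%sys.argv[1],np.hstack([cr(p['pixels'],u,v,70),cr(q['pixels'],a_,b_,50)])[:,:,::-1])
E
python3 look.py l1
```

```text
[ 509.2 -309.    61.7] [ 0.07 -0.51 -5.58] 0.6156270888833371 [  0.  -92.5  47.    0.    0.   -0. ]
[-6.03 -5.04]
```

View pics/l1.png

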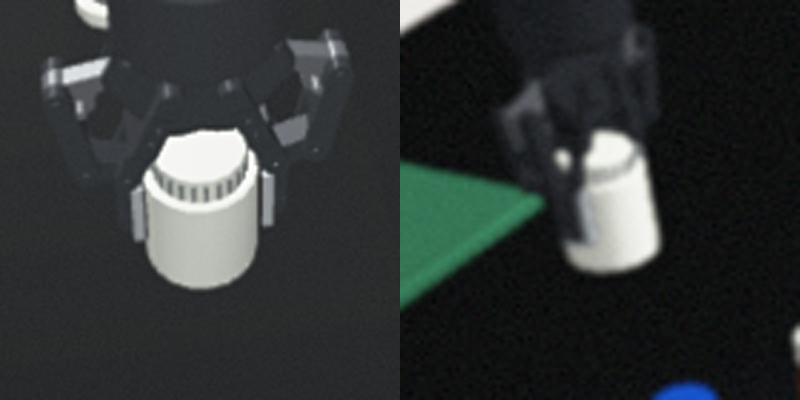

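Jar 1 is held upright and weighs about 5.5 N (~0.56 kg), so it looks like the full one. I set it back gently.

Call:
{"fn": "carry_out", "kwargs": {"offset": [[0,0,-0.02],[0,0,-0.03],[0,0,-0.02],[0,0,-0.01],[0,0,-0.006],[0,0,-0.002],[0,0,0],[0,0,0],[0,0,0]], "dr": [[0,0,0],[0,0,0],[0,0,0],[0,0,0],[0,0,0],[0,0,0],[0,0,0],[0,0,0],[0,0,0]]}}

```text
time_s: 9.03
tcp_pos: [509.8, -309.4, 18.7]
eef_rot: [-0.0, 1.57, -0.0]
ft_force: [-0.5, -0.2, -5.2]
gripper_width: 0.614
```

Call:
{"fn": "carry_out", "kwargs": {"offset": [[0,0,-0.002],[0,0,0],[0,0,0]], "dr": [[0,0,0],[0,0,0],[0,0,0]]}}

```text
time_s: 9.28
tcp_pos: [509.5, -309.2, 17.2]
eef_rot: [-0.0, 1.571, -0.0]
ft_force: [0.5, 0.2, -6.0]
gripper_width: 0.611
```

Call:
{"fn": "carry_out", "kwargs": {"offset": [[0,0,-0.002],[0,0,0],[0,0,0]], "dr": [[0,0,0],[0,0,0],[0,0,0]]}}

```text
time_s: 9.53
tcp_pos: [509.5, -309.2, 16.4]
eef_rot: [-0.0, 1.57, -0.0]
ft_force: [-1.4, -0.3, -0.7]
gripper_width: 0.611
```

Call:
{"fn": "carry_out", "kwargs": {"offset": [[0,0,0],[0,0,0],[0,0,0],[0,0,0],[0,0,0],[0,0,0]], "dr": [[0,0,0],[0,0,0],[0,0,0],[0,0,0],[0,0,0],[0,0,0]], "claw": 1}}

```text
time_s: 10.03
tcp_pos: [509.5, -309.2, 16.2]
eef_rot: [-0.0, 1.571, -0.0]
ft_force: [0.1, -0.2, 0.1]
gripper_width: 1.002
```

Call:
{"fn": "carry_out", "kwargs": {"offset": [[0,0,0.02],[0,0,0.05],[0,0,0.06],[0,0,0.06],[0,0,0.03],[0,0,0],[0,0,0]], "dr": [[0,0,0],[0,0,0],[0,0,0],[0,0,0],[0,0,0],[0,0,0],[0,0,0]]}}

```text
time_s: 10.62
tcp_pos: [510.0, -309.5, 127.5]
eef_rot: [-0.001, 1.569, -0.001]
ft_force: [-0.6, 0.2, -0.8]
gripper_width: 0.997
```

```bash
cat > jl.py <<'E'
from fit import *
import sys
x,y=float(sys.argv[1]),float(sys.argv[2])
s=observe();print(s['tcp_pos'].round(1),s['ft_force'].round(2),s['gripper_width'],s['eef_rot'].round(3))
p=viewer.camera('wrist');save(p,sys.argv[3]+'.png');T=wristT(p,s)
uv=proj(p,[[x,y,70],[x,y,0]],T)
m=whitecomp(p,tuple(np.round(uv[0]).astype(int)))
ys,xs=np.where(m);print(xs.min(),xs.max(),ys.min(),ys.max(),m.sum())
print(bbfit([(p,m,T)],JAR,[x,y]))
E
python3 jl.py 509 -309 w2
```

```text
[ 510.  -309.5  127.5] [-0.6   0.22 -0.83] 0.9971097555007554 [-1.000e-03  1.569e+00 -1.000e-03]
276 360 154 250 6316
(array([ 510.2808605 , -308.51850016]), array([ 0.32373797, -0.32376948, -0.06851266,  0.03800598]))
```

View pics/w2.png

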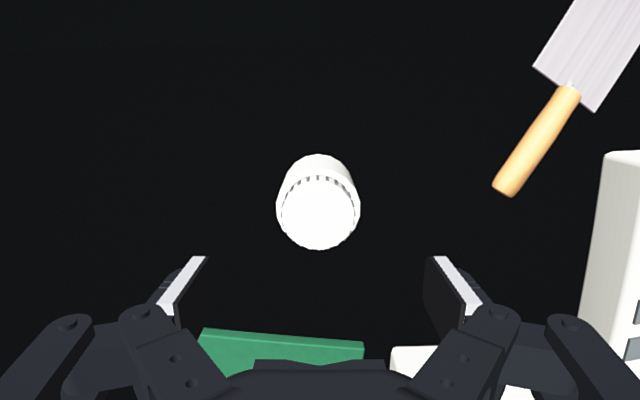

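Jar 1 is back upright where it stood, within about 1 mm. I go to jar 2 at (646.5,7).

Call:
{"fn": "carry_out", "kwargs": {"offset": [[0.03,0.07,0],[0.03,0.07,0],[0.03,0.07,0],[0.03,0.07,0],[0.03,0.07,0],[0.03,0.07,0],[0.03,0.07,0],[0.03,0.07,0],[0.033,0.07,0],[0,0,0]], "dr": [[0,0,0],[0,0,0],[0,0,0],[0,0,0],[0,0,0],[0,0,0],[0,0,0],[0,0,0],[0,0,0],[0,0,0]]}}

```text
time_s: 11.5
tcp_pos: [647.0, 11.8, 124.5]
eef_rot: [-0.003, 1.572, 0.005]
ft_force: [1.3, 0.5, -0.6]
gripper_width: 1.0
```

Call:
{"fn": "carry_out", "kwargs": {"offset": [[0,0,0],[0,0,0]], "dr": [[0,0,0],[0,0,0]]}}

```text
time_s: 11.67
tcp_pos: [645.2, 5.7, 125.0]
eef_rot: [-0.001, 1.573, 0.0]
ft_force: [-0.2, -0.5, 0.3]
gripper_width: 1.0
```

```bash
python3 jl.py 646.5 7 w3
```

```text
[645.2   5.7 125. ] [-0.19 -0.48  0.26] 1.0002800627237 [-1.000e-03  1.573e+00  0.000e+00]
279 365 154 251 6480
(array([647.77567747,   7.20330399]), array([ 0.85506284, -0.85455392, -0.10158258,  0.04209264]))
```

View pics/w3.png

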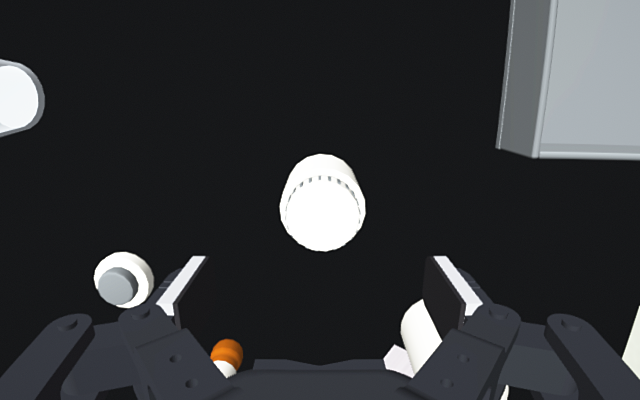

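Call:
{"fn": "carry_out", "kwargs": {"offset": [[0.003,0.002,-0.05],[0,0,-0.06],[0,0,-0.05],[0,0,-0.04],[0,0,-0.018],[0,0,0],[0,0,0],[0,0,0]], "dr": [[0,0,0],[0,0,0],[0,0,0],[0,0,0],[0,0,0],[0,0,0],[0,0,0],[0,0,0]]}}

```text
time_s: 12.38
tcp_pos: [648.3, 6.4, 18.7]
eef_rot: [0.0, 1.569, -0.0]
ft_force: [1.7, 0.6, 1.3]
gripper_width: 1.0
```

Call:
{"fn": "carry_out", "kwargs": {"offset": [[0,0,0],[0,0,0],[0,0,0],[0,0,0],[0,0,0],[0,0,0]], "dr": [[0,0,0],[0,0,0],[0,0,0],[0,0,0],[0,0,0],[0,0,0]], "claw": 0.55}}

```text
time_s: 12.88
tcp_pos: [648.1, 6.8, 18.5]
eef_rot: [-0.0, 1.569, -0.0]
ft_force: [-3.8, -0.5, 10.8]
gripper_width: 0.625
```

Call:
{"fn": "carry_out", "kwargs": {"offset": [[0,0,0.004],[0,0,0.01],[0,0,0.02],[0,0,0.03],[0,0,0.02],[0,0,0.01],[0,0,0],[0,0,0],[0,0,0],[0,0,0]], "dr": [[0,0,0],[0,0,0],[0,0,0],[0,0,0],[0,0,0],[0,0,0],[0,0,0],[0,0,0],[0,0,0],[0,0,0]]}}

```text
time_s: 13.72
tcp_pos: [647.0, 6.8, 63.4]
eef_rot: [0.0, 1.572, -0.0]
ft_force: [0.5, -0.6, -1.8]
gripper_width: 0.623
```

Call:
{"fn": "carry_out", "kwargs": {"offset": [[0,0,0],[0,0,0]], "dr": [[0,0,0],[0,0,0]]}}

```text
time_s: 13.88
tcp_pos: [647.2, 6.8, 63.7]
eef_rot: [0.0, 1.571, -0.0]
ft_force: [0.1, -0.0, -2.3]
gripper_width: 0.623
```

```bash
python3 look.py l2
```

```text
[647.2   6.8  63.7] [ 0.13 -0.04 -2.25] 0.6227787550570167 [  0.  -99.6  46.9   0.    0.   -0. ]
[-2.14 -2.13]
```

View pics/l2.png

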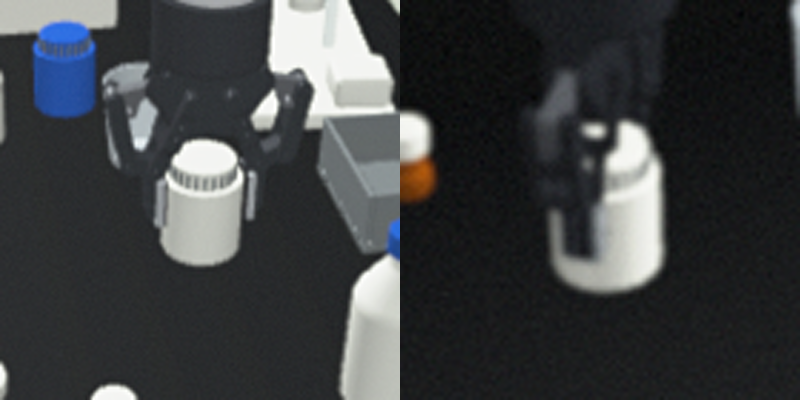

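Jar 2 is lifted upright and weighs about 2.2 N, so it is part-used. I set it back.

Call:
{"fn": "carry_out", "kwargs": {"offset": [[0,0,-0.02],[0,0,-0.03],[0,0,-0.02],[0,0,-0.01],[0,0,-0.006],[0,0,-0.004],[0,0,0],[0,0,0],[0,0,0]], "dr": [[0,0,0],[0,0,0],[0,0,0],[0,0,0],[0,0,0],[0,0,0],[0,0,0],[0,0,0],[0,0,0]]}}

```text
time_s: 14.73
tcp_pos: [647.8, 6.8, 19.7]
eef_rot: [0.0, 1.57, 0.0]
ft_force: [0.0, -0.1, -1.5]
gripper_width: 0.626
```

Call:
{"fn": "carry_out", "kwargs": {"offset": [[0,0,-0.002],[0,0,0],[0,0,0]], "dr": [[0,0,0],[0,0,0],[0,0,0]]}}

```text
time_s: 14.98
tcp_pos: [647.8, 6.8, 18.5]
eef_rot: [0.0, 1.57, -0.0]
ft_force: [1.6, 0.5, 1.3]
gripper_width: 0.626
```

Call:
{"fn": "carry_out", "kwargs": {"offset": [[0,0,0],[0,0,0],[0,0,0],[0,0,0],[0,0,0],[0,0,0]], "dr": [[0,0,0],[0,0,0],[0,0,0],[0,0,0],[0,0,0],[0,0,0]], "claw": 1}}

```text
time_s: 15.48
tcp_pos: [647.4, 6.8, 18.1]
eef_rot: [-0.0, 1.571, 0.0]
ft_force: [-0.1, -0.1, 0.3]
gripper_width: 1.0
```

Call:
{"fn": "carry_out", "kwargs": {"offset": [[0,0,0.02],[0,0,0.05],[0,0,0.06],[0,0,0.06],[0,0,0.03],[0,0,0],[0,0,0]], "dr": [[0,0,0],[0,0,0],[0,0,0],[0,0,0],[0,0,0],[0,0,0],[0,0,0]]}}

```text
time_s: 16.07
tcp_pos: [648.1, 6.8, 129.6]
eef_rot: [0.0, 1.569, -0.0]
ft_force: [-0.5, -0.6, -1.2]
gripper_width: 1.0
```

```bash
python3 jl.py 647.5 7 w4
```

```text
[648.1   6.8 129.6] [-0.48 -0.59 -1.21] 1.0000997758902468 [ 0.     1.569 -0.   ]
276 360 154 249 6219
(array([648.42383037,   7.66261049]), array([ 0.69933227, -0.69961233, -0.07460675,  0.02537685]))
```

Call:
{"fn": "carry_out", "kwargs": {"offset": [[-0.032,0.055,0],[-0.032,0.055,0],[-0.032,0.055,0],[-0.032,0.055,0],[-0.032,0.055,0],[-0.032,0.055,0],[-0.032,0.055,0],[-0.032,0.055,0],[-0.031,0.058,0],[0,0,0]], "dr": [[0,0,-0.1],[0,0,-0.1],[0,0,-0.1],[0,0,-0.1],[0,0,-0.1],[0,0,-0.1],[0,0,-0.1],[0,0,-0.1],[0,0,-0.1],[0,0,0]]}}

```text
time_s: 16.95
tcp_pos: [500.8, 259.6, 127.1]
eef_rot: [0.555, 1.501, -0.555]
ft_force: [-0.5, 0.6, 0.8]
gripper_width: 1.0
```

Call:
{"fn": "carry_out", "kwargs": {"offset": [[0,0,0],[0,0,0],[0,0,0]], "dr": [[0,0,0],[0,0,0],[0,0,0]]}}

```text
time_s: 17.2
tcp_pos: [504.1, 254.9, 127.6]
eef_rot: [0.552, 1.5, -0.554]
ft_force: [0.2, -0.4, 0.1]
gripper_width: 0.994
```

```bash
python3 jl.py 504 256 w5; python3 -c "
from h import *;print(observe()['joint_positions'].round(2))"
```

```text
[504.1 254.9 127.6] [ 0.19 -0.42  0.05] 0.9935324504201347 [ 0.552  1.5   -0.554]
277 362 154 250 6298
(array([505.81501505, 255.43254574]), array([ 0.872991  , -0.87196478,  0.03611423, -0.0773953 ]))
[ 0.47  0.38 -0.06  1.12 -0.    2.75]
```

View pics/w5.png

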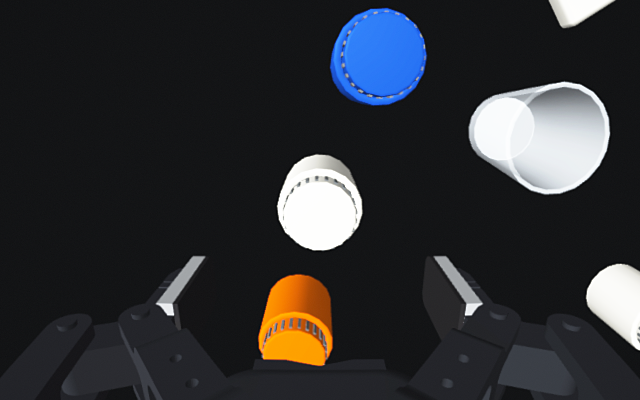

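View pics/w4.png

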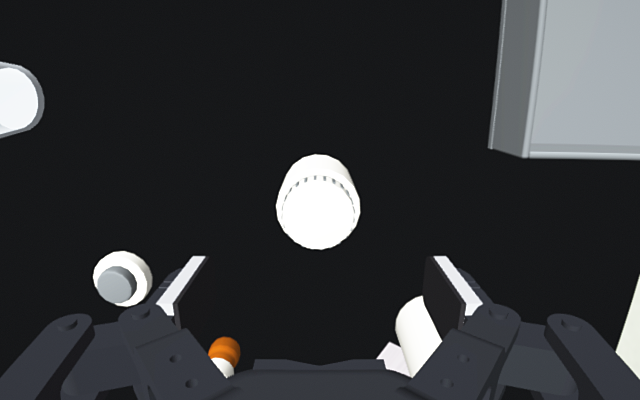

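Jar 2 is back within about 1 mm. The white jar at (320,203) is centred, with the blue (380,57) and orange (297,320) look-alikes off the jaw line.

Call:
{"fn": "carry_out", "kwargs": {"offset": [[0.002,0.001,-0.05],[0,0,-0.06],[0,0,-0.05],[0,0,-0.04],[0,0,-0.02],[0,0,0],[0,0,0],[0,0,0]], "dr": [[0,0,0],[0,0,0],[0,0,0],[0,0,0],[0,0,0],[0,0,0],[0,0,0],[0,0,0]]}}

```text
time_s: 17.92
tcp_pos: [505.9, 256.5, 19.5]
eef_rot: [0.554, 1.498, -0.552]
ft_force: [0.7, 0.7, 0.7]
gripper_width: 1.0
```

Call:
{"fn": "carry_out", "kwargs": {"offset": [[0,0,0],[0,0,0],[0,0,0],[0,0,0],[0,0,0],[0,0,0]], "dr": [[0,0,0],[0,0,0],[0,0,0],[0,0,0],[0,0,0],[0,0,0]], "claw": 0.55}}

```text
time_s: 18.42
tcp_pos: [505.5, 256.6, 19.1]
eef_rot: [0.554, 1.498, -0.552]
ft_force: [-1.3, -0.9, 9.2]
gripper_width: 0.609
```

Call:
{"fn": "carry_out", "kwargs": {"offset": [[0,0,0.004],[0,0,0.01],[0,0,0.02],[0,0,0.03],[0,0,0.02],[0,0,0.01],[0,0,0],[0,0,0],[0,0,0],[0,0,0]], "dr": [[0,0,0],[0,0,0],[0,0,0],[0,0,0],[0,0,0],[0,0,0],[0,0,0],[0,0,0],[0,0,0],[0,0,0]]}}

```text
time_s: 19.25
tcp_pos: [504.5, 256.1, 64.5]
eef_rot: [0.553, 1.5, -0.554]
ft_force: [-0.1, -0.9, -1.7]
gripper_width: 0.606
```

Call:
{"fn": "carry_out", "kwargs": {"offset": [[0,0,0],[0,0,0]], "dr": [[0,0,0],[0,0,0]]}}

```text
time_s: 19.42
tcp_pos: [504.7, 256.2, 64.7]
eef_rot: [0.553, 1.5, -0.553]
ft_force: [-0.7, 0.4, -1.2]
gripper_width: 0.609
```

```bash
python3 look.py l3
```

```text
[504.7 256.2  64.7] [-0.73  0.42 -1.17] 0.6090357735429088 [  0.  -85.   45.2   0.   -0.    0. ]
[-1.6  -2.66]
```

View pics/l3.png

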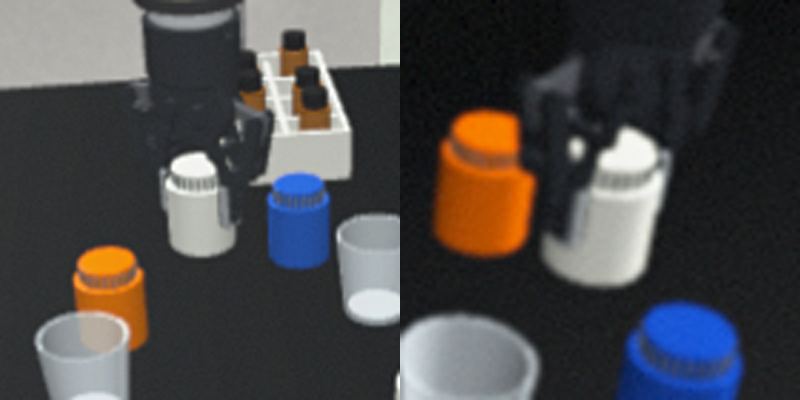

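Jar 3 is lifted upright and weighs about 1.8 N, so jar 1 (~5.6 N) is the heaviest. I set jar 3 back.

Call:
{"fn": "carry_out", "kwargs": {"offset": [[0,0,-0.02],[0,0,-0.03],[0,0,-0.02],[0,0,-0.01],[0,0,-0.006],[0,0,-0.004],[0,0,0],[0,0,0],[0,0,0]], "dr": [[0,0,0],[0,0,0],[0,0,0],[0,0,0],[0,0,0],[0,0,0],[0,0,0],[0,0,0],[0,0,0]]}}

```text
time_s: 20.27
tcp_pos: [505.3, 256.5, 20.6]
eef_rot: [0.554, 1.499, -0.553]
ft_force: [0.2, 1.1, -1.7]
gripper_width: 0.606
```

Call:
{"fn": "carry_out", "kwargs": {"offset": [[0,0,-0.002],[0,0,0],[0,0,0]], "dr": [[0,0,0],[0,0,0],[0,0,0]]}}

```text
time_s: 20.52
tcp_pos: [505.0, 256.4, 19.3]
eef_rot: [0.553, 1.499, -0.553]
ft_force: [0.2, 0.5, -2.0]
gripper_width: 0.611
```

Call:
{"fn": "carry_out", "kwargs": {"offset": [[0,0,-0.001],[0,0,0],[0,0,0]], "dr": [[0,0,0],[0,0,0],[0,0,0]]}}

```text
time_s: 20.77
tcp_pos: [505.0, 256.3, 19.1]
eef_rot: [0.553, 1.499, -0.553]
ft_force: [-2.9, -1.6, 6.0]
gripper_width: 0.606
```

Call:
{"fn": "carry_out", "kwargs": {"offset": [[0,0,0],[0,0,0],[0,0,0],[0,0,0],[0,0,0],[0,0,0]], "dr": [[0,0,0],[0,0,0],[0,0,0],[0,0,0],[0,0,0],[0,0,0]], "claw": 1}}

```text
time_s: 21.27
tcp_pos: [505.0, 256.3, 18.6]
eef_rot: [0.553, 1.499, -0.553]
ft_force: [-0.2, 0.7, -0.4]
gripper_width: 1.0
```

Call:
{"fn": "carry_out", "kwargs": {"offset": [[0,0,0.02],[0,0,0.05],[0,0,0.06],[0,0,0.06],[0,0,0.03],[0,0,0],[0,0,0]], "dr": [[0,0,0],[0,0,0],[0,0,0],[0,0,0],[0,0,0],[0,0,0],[0,0,0]]}}

```text
time_s: 21.85
tcp_pos: [505.5, 256.6, 129.9]
eef_rot: [0.554, 1.498, -0.552]
ft_force: [-0.3, 0.4, -0.2]
gripper_width: 1.001
```

```bash
python3 jl.py 505 256 w6
```

```text
[505.5 256.6 129.9] [-0.28  0.37 -0.15] 1.0014831492858363 [ 0.554  1.498 -0.552]
277 360 158 253 6147
(array([504.83732168, 255.21167871]), array([ 0.45110584, -0.45087607, -0.11171658,  0.06877085]))
```

Call:
{"fn": "carry_out", "kwargs": {"offset": [[0,-0.07,0],[0,-0.07,0],[0,-0.07,0],[0,-0.07,0],[0,-0.07,0],[0,-0.07,0],[0,-0.07,0],[0,-0.07,0],[0,-0.07,0],[0,-0.07,0]], "dr": [[0,0,0.1],[0,0,0.1],[0,0,0.1],[0,0,0.1],[0,0,0.1],[0,0,0.1],[0,0,0.1],[0,0,0.1],[0,0,0.1],[0,0,0]]}}

```text
time_s: 22.73
tcp_pos: [503.8, -95.2, 127.7]
eef_rot: [-0.004, 1.573, 0.004]
ft_force: [1.5, 0.4, -0.6]
gripper_width: 1.002
```

Call:
{"fn": "carry_out", "kwargs": {"offset": [[0.008,-0.07,0],[0,-0.07,0],[0,-0.07,0],[0,-0.07,0],[0,-0.07,0],[0,-0.08,0],[0,0,0],[0,0,0],[0,0,0]], "dr": [[0,0,0],[0,0,0],[0,0,0],[0,0,0],[0,0,0],[0,0,0],[0,0,0],[0,0,0],[0,0,0]]}}

```text
time_s: 23.48
tcp_pos: [508.3, -308.2, 127.6]
eef_rot: [0.001, 1.572, 0.001]
ft_force: [-0.9, 0.3, -0.3]
gripper_width: 1.001
```

```bash
python3 jl.py 509.5 -309 w7
```

```text
[ 508.3 -308.2  127.6] [-0.87  0.26 -0.29] 1.0009325768457034 [1.000e-03 1.572e+00 1.000e-03]
279 363 156 252 6324
(array([ 510.25854257, -308.40237588]), array([ 0.40963912, -0.40939196, -0.10390564,  0.0637626 ]))
```

View pics/w7.png

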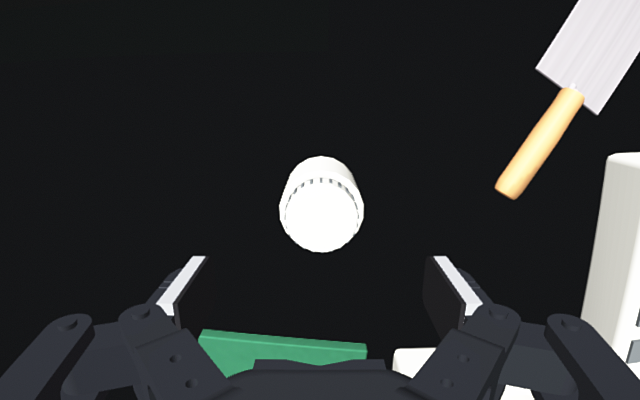

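View pics/w6.png

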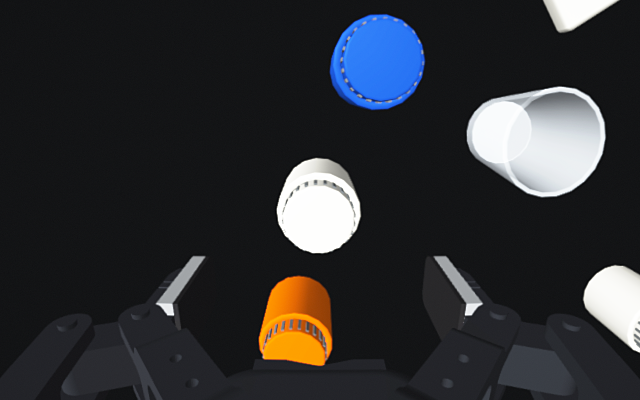

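Jar 3 is back in place and jar 1 is centred. Now I take the heaviest jar.

Call:
{"fn": "carry_out", "kwargs": {"offset": [[0.002,-0.001,-0.05],[0,0,-0.06],[0,0,-0.05],[0,0,-0.04],[0,0,-0.022],[0,0,0],[0,0,0],[0,0,0]], "dr": [[0,0,0],[0,0,0],[0,0,0],[0,0,0],[0,0,0],[0,0,0],[0,0,0],[0,0,0]]}}

```text
time_s: 24.2
tcp_pos: [510.8, -309.2, 19.1]
eef_rot: [-0.001, 1.569, -0.0]
ft_force: [0.3, -0.4, 0.2]
gripper_width: 0.999
```

Call:
{"fn": "carry_out", "kwargs": {"offset": [[0,0,0],[0,0,0],[0,0,0],[0,0,0],[0,0,0],[0,0,0]], "dr": [[0,0,0],[0,0,0],[0,0,0],[0,0,0],[0,0,0],[0,0,0]], "claw": 0.55}}

```text
time_s: 24.7
tcp_pos: [510.3, -309.5, 18.8]
eef_rot: [-0.0, 1.57, -0.001]
ft_force: [-2.9, 1.8, 12.0]
gripper_width: 0.612
```

Call:
{"fn": "carry_out", "kwargs": {"offset": [[0,0,0.004],[0,0,0.01],[0,0,0.02],[0,0,0.04],[0,0,0.05],[0,0,0.05],[0,0,0.05],[0,0,0.05],[0,0,0.05],[0,0,0.04]], "dr": [[0,0,0],[0,0,0],[0,0,0],[0,0,0],[0,0,0],[0,0,0],[0,0,0],[0,0,0],[0,0,0],[0,0,0]]}}

```text
time_s: 25.53
tcp_pos: [509.9, -309.2, 202.4]
eef_rot: [-0.001, 1.57, -0.001]
ft_force: [0.4, -0.5, -5.7]
gripper_width: 0.607
```

Call:
{"fn": "carry_out", "kwargs": {"offset": [[0,0,0.03],[0,0,0.01],[0,0,0],[0,0,0],[0,0,0],[0,0,0],[0,0,0],[0,0,0],[0,0,0],[0,0,0]], "dr": [[0,0,0],[0,0,0],[0,0,0],[0,0,0],[0,0,0],[0,0,0],[0,0,0],[0,0,0],[0,0,0],[0,0,0]]}}

```text
time_s: 26.37
tcp_pos: [509.9, -309.1, 219.5]
eef_rot: [0.0, 1.571, 0.0]
ft_force: [0.2, -0.9, -6.4]
gripper_width: 0.61
```

```bash
python3 look.py l4; python3 - <<'E'
from h import *
p=viewer.camera('side');save(p,'side9.png');save(viewer.camera('scene'),'scene9.png');print(observe()['ft_force'],observe()['qvel'].round(3))
E
```

```text
[ 509.9 -309.1  219.5] [ 0.18 -0.9  -6.35] 0.6103152177654315 [ -0.  -90.3  51.    0.    0.    0. ]
[-5.4  -5.36]
[ 0.93776568  0.18849733 -6.01023025] [ 0.    -0.001  0.001  0.    -0.002  0.001]
```

View pics/l4.png

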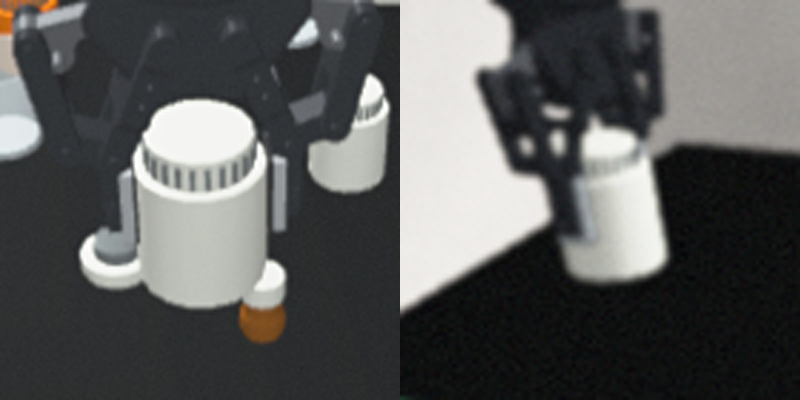

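View pics/side9.png

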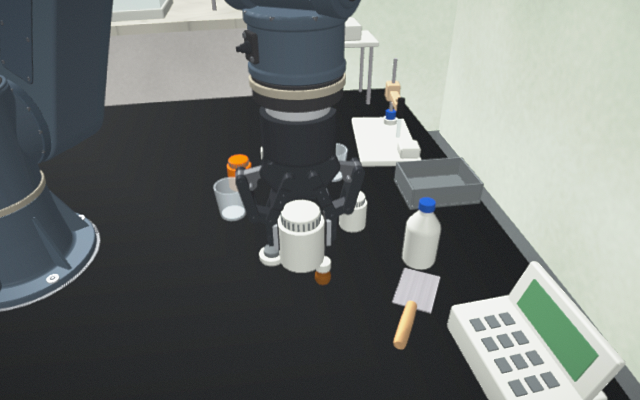

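View pics/scene9.png

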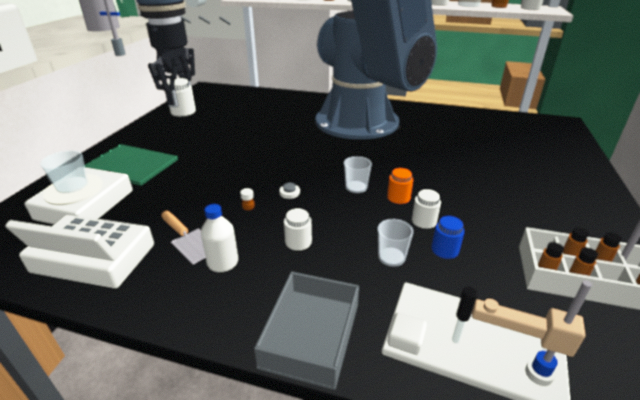

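The jar is held still and upright with its underside at about 200 mm, and everything else is where it was. I hand in the job.

```bash
python3 -c "
from h import *
s=observe();print(s['time_s'],s['tcp_pos'],s['ft_force'],s['gripper_width']);print(job.finish_job())"
```

```text
26.5667 [ 509.92046381 -309.18506974  219.63870239] [ 0.93776568  0.18849733 -6.01023025] 0.6057627040712555
the job is handed in; nothing more can be done
None
```

The job is handed in, with the heaviest jar held up and everything else where it was, at 26.6 s of the 72 s allowed.

- **Call push:** I pressed it down about 6 mm until it stopped (18 N at the bottom). A side picture afterwards showed the cap back up.
- **Weighing:** I lifted each jar about 4–5 cm and set it back upright before lifting the next. Wrist pictures showed each one back within about 1–2 mm.

| Jar position (x, y in mm) | Weight | Judged |
|---|---|---|
| (509, -309) | about 5.6 N | full |
| (647, 7) | about 2.2 N | part-used |
| (505, 256) | about 1.8 N | part-used |

- **Final hold:** The jar from (509, -309) is held still and upright, its underside about 200 mm above the bench. The wrist reads about -6 N, and the last pictures show no change in the other jars or the rest of the bench.

**Grip force:** it was not measured. The interface fixes it at half the gripper's maximum, about 60 N, which is above the 40 N listed as safe for the jars. I set the opening only slightly below the jar's width. The pictures showed no damage or slipping.

**Force noise:** readings vary by about ±1 N, which is small beside the gap of more than 3 N between the full jar and the other two. The reading for the third jar ranged from 1.2 to 2.7 N.

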